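# Hold a loaded dipping basket over the dewar to pre-cool

## Task

Get the steel test pieces ready for cold testing: one after another, lower the notched bar, the waisted bar and the slotted block into the wire dipping basket where it stands on the worktop, letting each go only once it is below the basket's rim, not dropping it in from above. Then take the loaded basket by the sleeve on its stem, carry it level over the bottles and stop with it held just above the open mouth of the dewar to pre-cool, level and centred so that it could be dipped without touching the sides, its underside between 5 and 45 mm above the rim. The program finishes while still holding it there; the basket must never touch the dewar, and everything else stays where it stands.

Things in the scene. Friction and masses are not known exactly. Their poses are not given: they have to be found in the camera images.
- basket: Round wire-mesh dipping basket of steel, loose, standing on the worktop at the start, empty, about 180 g. Outside diameter 124 mm, inside diameter 120 mm, wall 26 mm high, floor 3 mm thick; a stem rises from the middle of the floor and ends 58 mm above the underside. Origin: centre of the underside, z up along the stem. Its yaw does not matter.
- basket_stem (a point): The place to grip the basket: on the stem's axis, 45 mm above the basket's underside. Here the stem carries a pale plastic sleeve 14 mm in diameter, from 28 to 58 mm above the underside (below it the rod is 9 mm thick).
- dewar: Wide, low, open metal dewar, 1.8 kg, loose, standing on the worktop. Outside diameter 186 mm, 130 mm high, mouth 154 mm in diameter (the rim is about 15 mm wide, with a grey bead), inner floor 30 mm above the worktop; two small wire lugs on opposite sides stand out 16 mm from the shell, 85 mm above the worktop. Origin: centre of the underside.
- dewar_mouth (a point): Centre of the dewar's mouth, level with the top of its rim, 130 mm above the worktop; z up.
- notched_bar: Square steel test bar 55 x 10 x 10 mm with a small notch (2 mm wide, 2 mm deep) across the middle of one face, 43 g, lying on the worktop. Origin: centre of the underside as it lies at the start; x along the bar.
- notched_bar_mid (a point): Centre of the notched bar.
- waisted_bar: Round steel tensile test bar, 60 mm long, threaded ends 14 mm in diameter and 15 mm long, waist 9 mm in diameter and about 27 mm long between them, 45 g, lying on the worktop; it does not roll readily. Origin: middle of its length, at the underside as it lies at the start; x along the bar.
- waisted_bar_mid (a point): Centre of the waisted bar, on its axis, 7 mm above its lying side.
- slotted_block: Flat steel fracture test block 32 mm (x) by 30 mm (y), 12.5 mm thick, with a narrow slot from the -x edge to the middle and a 6 mm hole on either side of the slot, about 85 g, lying flat on the worktop. Origin: centre of the underside; the slot runs along x.
- slotted_block_mid (a point): Centre of the slotted block.
- bottle_amber: Amber screw-cap bottle, 58 mm in diameter, 132 mm high, standing between basket and dewar; leave alone. Origin: centre of the underside.
- flask_a: Conical glass flask, base 83 mm in diameter, 140 mm high, standing between basket and dewar; leave alone. Origin: centre of the underside.
- jar_a: Sample jar with white lid, 53 mm in diameter, 68 mm high, standing in the same row as the bottle and the flask; leave alone. Origin: centre of the underside.
- timer: Digital timer 66 x 66 x 16 mm lying behind the basket; leave alone. Origin: centre of the underside.
- tweezers: Steel tweezers 126 x 17 x 8 mm lying near the front edge; leave alone. Origin: centre of the underside, x along them.

How it is judged:
By the outcome, as a careful person would: the job done as asked, in the order asked, and still so for the second after the job is handed in, while the arm keeps its last pose, push and grip.
It also fails if it takes over 72 s, if anything falls off the work surface, if the arm or the gripper's body presses on something with over 40 N, if the wrist force passes 120 N, or if a joint passes its speed limit or range.

## Robot

A 6-joint arm with a two-finger parallel gripper is mounted at the origin on a cart in front of the work surface, level with it; the furniture and walls round the work are solid. World frame = base frame: x ahead of the robot, y to its left, z up, the work surface at z = 0. Lengths are in m, angles in degrees, forces in N, time in s.
With the tool pointing down it reaches from about 0.25 to 0.725 m from the base axis. Payload 9.7 kg.
Tool frame: the origin (TCP) lies at the very end of the fingers, on their centre line; the grasp point (between the pads) lies 19 mm behind it; z points along the fingers, y is the line along which they close (so a half turn about z gives the same grasp; the last joint's range is limited). The gripper opens to 85 mm and grips with 20 to 120 N. Pads are 22 mm wide; open, the fingers measure 114 mm over their backs; the gripper's body (76 mm by 85 mm) begins 54 mm behind the grasp point. The pads swing forward as they close: fully open they stand 13 mm farther back than shut.
Start: joints at [72.365, 4.979, 10.078, 95.1, 0, 90], TCP at [0.167, 0.524, 0.231] pointing down, gripper open.
Joint ranges: [-179.16, 179.16], [-48.56, 103.87], [-65.8, 70.77], [-126.05, 130.52], [-82.76, 87.17], [-180, 180]. Speed limits (degrees/s): [127.2, 127.2, 147.25, 180, 180, 180].

## Interface

Orientations are given as [roll, pitch, yaw] about the fixed x, y, z axes, in that order (R = Rz(yaw) Ry(pitch) Rx(roll)).
In Python, from workcell import bot gives the robot as it stands.
- The arm moves only by the tool step_arm, never from a script. Its argument "targets" is a list of rows, each a list of 3 entries, a list of its own where there are three numbers: the opening, from 0 (shut) to 1 (fully open), then the shift along the world's x, y, z in mm, then the turn, a rotation vector about the world's x, y, z in rad. In form: [[grip, [tx, ty, tz], [wx, wy, wz]], ...]. A call has 1 to 8 rows; each row is the pose to reach, as a shift and turn from the pose commanded when the call began; what a row does not reach only later rows make up. A row lasts 1/10 s, in which the tool goes at most 50 mm and 8.59 degrees, less where a joint would pass 70% of its speed; a pose out of reach is approached as far as the arm can. A call with a gripper value outside its range is refused whole. The fingers move at their own pace and stop on an object; "force" is the grip in N (left out, the last holds). Time passes only in rows, so rows that repeat a pose let the fingers close. It gives the time, the measured TCP pose, the force, the opening and the grip force at its end, in the units of the state.
- bot.get_obs(): the state, without advancing time (a new reading comes with each control period).
- bot.camera(name): name is "scene" or "top" or "wrist"; returns (picture, depth): 400x640x3 uint8, red, green, blue; 400x640 float32, m along the optical axis (not along the pixel's ray), 0 where there is no reading.
- bot.camera_params(name): a dict with "K" (3x3 intrinsics, pixels), "k1" (the pictures are not rectified: a ray, as slopes to the right and down, at radius r is drawn at 1 + k1 r^2 times it, then the intrinsics apply), "R" (3x3) and "t" (3): a world point X has camera coordinates R X + t. Camera axes: x right, y down, z forward; pixel columns grow to the right and rows downward; lengths in m; the calibration is good to about 2 mm. A picture is of the moment at which its call begins: read the wrist's pose just before it. camera_params takes no time and is no camera call; for the wrist camera it gives the pose at the moment of the call.
- bot.job_done(): hands the job in; it is judged then, once.
The state is a dict: "time": time; "q": joint angles; "qd": joint speeds; "joint_efforts": joint torques, N m; "ee_pos": TCP position; "tcp_rot": TCP orientation; "wrist_force": force on the tool from outside, world axes, zero at the start; "torque": the same for the moment, N m; "opening": finger opening in m; "grasp_force": force on a finger pad.
Only numpy, scipy, OpenCV 4.12 (cv2) and the standard library are available. Lean on these libraries where they do the work, as an engineer would, in place of code of your own. Each camera call takes 0.05 s, during which the arm holds its last target. There are 200 camera calls.

## Working session

There is one attempt and no reset: what is moved stays moved. The work goes in short steps, Python scripts to look and compute and a tool call to move; the robot and the scene stay as the last step left them, time stands still between calls to the robot, and variables do not carry over. Pictures are saved under pics/ and viewed, at most 10 in all, crops included, and the job is handed in when it is done.

Besides the shell and the picture viewer there is one more tool, called after ">>>" as name(argument=value, ...) on one line, values as JSON. step_arm: Moves the arm, as the interface text tells. Its arguments: {"type":"object","properties":{"targets":{"type":"array","items":{"type":"array"}},"force":{"type":"number"}},"required":["targets"]}

```bash
mkdir -p pics; ls; cat > h.py <<'E'
import numpy as np,cv2
from workcell import bot
def grab(n):
    p=bot.camera_params(n); im,d=bot.camera(n); return im,d,p
def world(d,p,u=None,v=None):
    H,W=d.shape
    if u is None: u,v=np.meshgrid(np.arange(W),np.arange(H))
    u=np.asarray(u,float);v=np.asarray(v,float)
    K=np.array(p['K']);x=(u-K[0,2])/K[0,0];y=(v-K[1,2])/K[1,1]
    xd,yd=x.copy(),y.copy()
    for _ in range(8):
        s=1+p['k1']*(x*x+y*y);x=xd/s;y=yd/s
    z=d if np.shape(d)==np.shape(u) else d[v.astype(int),u.astype(int)]
    c=np.stack([x*z,y*z,z],-1)
    return (c-np.array(p['t']))@np.array(p['R'])
E
python3 - <<'E'
from h import *
print(bot.get_obs())
for n in('top','scene'):
    im,d,p=grab(n);cv2.imwrite(f'pics/{n}0.png',im[...,::-1]);np.savez(f'{n}0.npz',im=im,d=d,**{k:np.array(v) for k,v in p.items()})
    print(p)
E
```

```text
pics
{'time': 0.0, 'q': array([ 7.23639106e+01,  5.00841356e+00,  1.00345515e+01,  9.51001258e+01,
       -7.52325673e-04,  8.99996558e+01]), 'qd': array([ 0.10967032, -0.11568869,  0.01312525, -0.02960455, -0.01156569,
       -0.02002453]), 'joint_efforts': array([ 4.35034608e-04, -5.20386887e+01,  4.64805901e+01,  1.62800378e-02,
        1.63968907e-04, -4.58626715e-06]), 'ee_pos': array([0.16656557, 0.5239236 , 0.23060973]), 'tcp_rot': array([-1.79926012e+02,  7.51880539e-04,  1.62364256e+02]), 'wrist_force': array([ 0.46835782,  1.14589004, -0.10691685]), 'torque': array([-0.02593503,  0.00587854,  0.05285765]), 'grasp_force': 0.0, 'opening': 0.085242317780282}
{'K': array([[364.4103177 ,   0.        , 317.58960127],
       [  0.        , 364.4103177 , 191.98239418],
       [  0.        ,   0.        ,   1.        ]]), 'k1': -0.07259287775021886, 'R': array([[ 0.02414815, -0.99950262,  0.0202823 ],
       [-0.99848304, -0.02511779, -0.04899701],
       [ 0.04948209, -0.01906835, -0.99859297]]), 't': array([-1.41660706e-04,  5.30001687e-01,  1.00283144e+00])}
{'K': array([[386.04720891,   0.        , 306.82936143],
       [  0.        , 386.04720891, 206.30508493],
       [  0.        ,   0.        ,   1.        ]]), 'k1': -0.02442761740811928, 'R': array([[-0.87348335, -0.48664085, -0.0144055 ],
       [-0.24946332,  0.47278512, -0.84512856],
       [ 0.41808479, -0.73461208, -0.53436897]]), 't': array([0.46224656, 0.21393716, 0.82579189])}
```

View pics/top0.png

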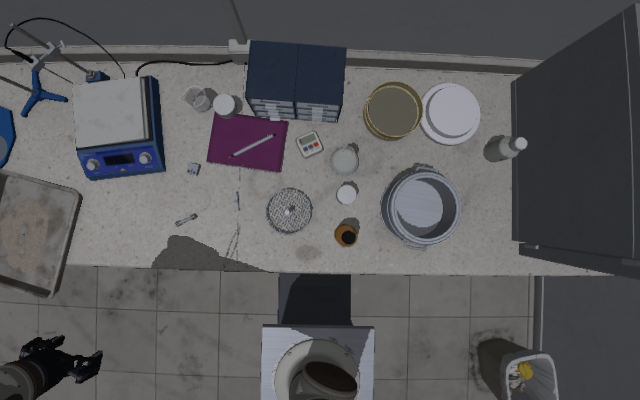

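View pics/scene0.png

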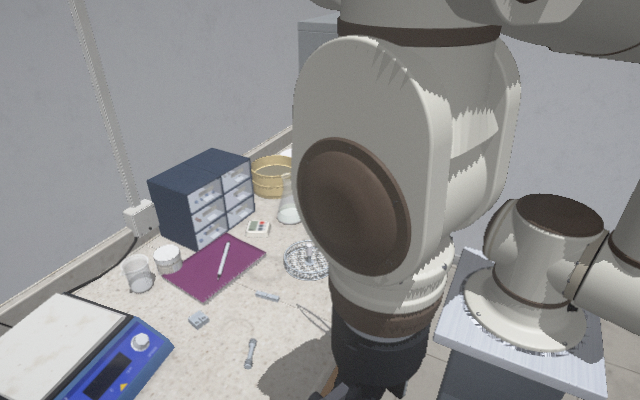

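The top view shows the slotted block at (193,169), the waisted bar at (186,219), the notched bar at (238,200), the basket at (290,210), the dewar at (421,207), the amber bottle at (346,235), the jar at (346,193) and the flask at (345,160). The scene view agrees.

```bash
cat >> h.py <<'E'
def onplane(p,u,v,z):
    a=world(np.ones(np.shape(u)),p,np.asarray(u,float),np.asarray(v,float)); c=-np.array(p['R']).T@np.array(p['t'])
    r=a-c; return c+r*((z-c[2])/r[...,2])[...,None]
E
python3 - <<'E'
from h import *
f=np.load('top0.npz');d=f['d'];p={k:f[k] for k in('K','k1','R','t')}
X=world(d,p)
def circ(P):
    A=np.c_[2*P[:,:2],np.ones(len(P))];s=np.linalg.lstsq(A,(P[:,:2]**2).sum(1),rcond=None)[0]
    return s[:2],np.sqrt(s[2]+s[:2]@s[:2])
def reg(u,v,r,z0,z1,name):
    m=np.zeros(d.shape,np.uint8);cv2.circle(m,(u,v),r,1,-1)
    m=(m>0)&(X[...,2]>z0)&(X[...,2]<z1)&(d>0);P=X[m]
    if len(P)<5: print(name,len(P));return P
    h=cv2.convexHull(P[:,:2].astype(np.float32))
    print(name,len(P),'mean',P.mean(0).round(4),'zmax',P[:,2].max().round(3),'rect',cv2.minAreaRect(h),'mec',cv2.minEnclosingCircle(h));return P
reg(193,169,12,.006,.03,'block');reg(186,219,18,.004,.03,'waist');reg(238,200,14,.005,.03,'notch')
reg(290,210,30,.012,.04,'basket');reg(290,210,12,.045,.07,'stem')
reg(421,207,50,.115,.145,'dewar');reg(346,235,16,.1,.15,'amber');reg(346,193,14,.05,.08,'jar');reg(345,160,18,.1,.16,'flask');reg(345,160,22,.02,.16,'flask')
reg(232,243,20,.004,.02,'tweez')
print(X[250,300],X[190,260],X[230,210])
im=f['im'][150:270,150:300];cv2.imwrite('pics/crop.png',cv2.resize(im,None,fx=5,fy=5,interpolation=cv2.INTER_CUBIC)[...,::-1])
for a,u,v,z in(('block',193,169,.0125),('waist',186,219,.007),('notch',238,200,.01)): print(a,onplane(p,u,v,z))
E
```

```text
block 120 mean [0.5863 0.3663 0.0124] zmax 0.017 rect ((0.5856411457061768, 0.36692261695861816), (0.03212960436940193, 0.031088493764400482), 78.29710388183594) mec ((0.5861312747001648, 0.36587250232696533), 0.021031146869063377)
waist 107 mean [0.4426 0.3814 0.0108] zmax 0.018 rect ((0.44665440917015076, 0.3817967474460602), (0.0689520388841629, 0.07969211041927338), 40.943824768066406) mec ((0.44353750348091125, 0.38332104682922363), 0.0486597903072834)
notch 79 mean [0.5008 0.2422 0.0101] zmax 0.016 rect ((0.49947983026504517, 0.24762341380119324), (0.05444734916090965, 0.021701036021113396), 9.061362266540527) mec ((0.5004703402519226, 0.24141255021095276), 0.02755775861442089)
basket 191 mean [0.4731 0.0944 0.0254] zmax 0.03 rect ((0.4743064045906067, 0.09510046988725662), (0.12241920828819275, 0.12403673678636551), 46.65287399291992) mec ((0.4740694761276245, 0.09467458724975586), 0.06284701079130173)
stem 22 mean [0.4748 0.0941 0.0569] zmax 0.06 rect ((0.4750463664531708, 0.09373921155929565), (0.010642879642546177, 0.010736868716776371), 1.4709501266479492) mec ((0.47370728
[... 1227 characters left out ...]
80672)
tweez 64 mean [0.3783 0.2497 0.0067] zmax 0.011 rect ((0.38321617245674133, 0.2474621832370758), (0.09855172783136368, 0.08988573402166367), 17.029483795166016) mec ((0.38164857029914856, 0.25095635652542114), 0.05371757969260216)
[ 0.36633911  0.05807557 -0.00055553] [5.31983289e-01 1.75161064e-01 3.00509546e-04] [ 0.41581152  0.31285349 -0.00079849]Traceback (most recent call last):
  File "<stdin>", line 19, in <module>
  File "h.py", line 17, in onplane
    a=world(np.ones(np.shape(u)),p,np.asarray(u,float),np.asarray(v,float)); c=-np.array(p['R']).T@np.array(p['t'])
  File "h.py", line 6, in world
    H,W=d.shape
    ^^^
ValueError: not enough values to unpack (expected 2, got 0)
```

View pics/crop.png

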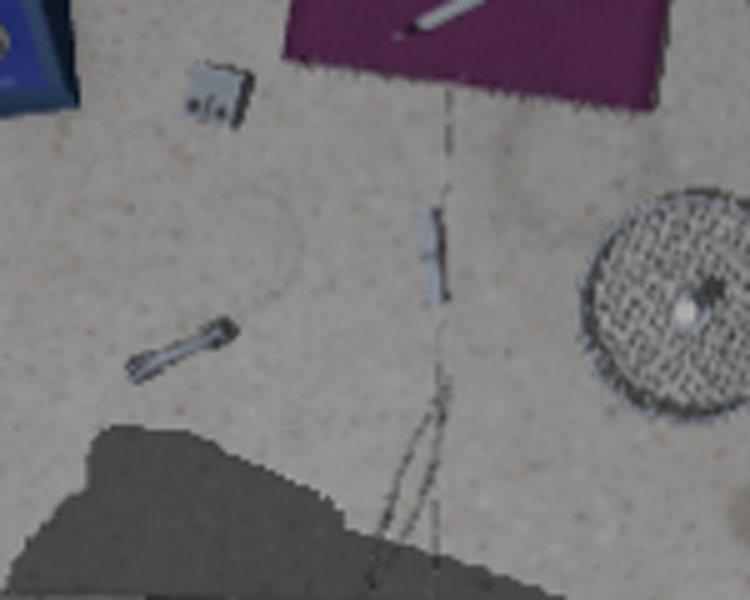

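The crop shows the notched bar lying nearly along world x. The waisted bar runs from (130,372) to (237,328), and the block's slot opens toward −x. I'll move to the notched bar now.

>>> step_arm(targets=[[1, [167, -141, -16], [0, 0, 0.2]], [1, [167, -141, -16], [0, 0, 0.2]], [1, [167, -141, -16], [0, 0, 0.2]], [1, [167, -141, -16], [0, 0, 0.2]], [1, [167, -141, -16], [0, 0, 0.2]]])

```text
time: 0.6
ee_pos: [0.3357, 0.3806, 0.2147]
tcp_rot: [-179.9, -0.0, 173.7]
wrist_force: [-0.2, 0.3, 0.7]
opening: 0.0855
grasp_force: 0.0
```

>>> step_arm(targets=[[0.5, [167, -141, -16], [0, 0, 0.25]], [0.5, [167, -141, -16], [0, 0, 0.25]], [0.5, [167, -141, -16], [0, 0, 0.25]], [0.5, [167, -141, -16], [0, 0, 0.25]], [0.5, [167, -141, -16], [0, 0, 0.25]], [0.5, [167, -141, -16], [0, 0, 0.25]], [0.5, [167, -141, -16], [0, 0, 0.25]]])

```text
time: 1.3
ee_pos: [0.5006, 0.2417, 0.1987]
tcp_rot: [-180.0, -0.1, -171.9]
wrist_force: [-0.3, 0.6, 0.2]
opening: 0.0427
grasp_force: 0.0
```

```bash
sed -i 's/^    H,W=d.shape/    H,W=d.shape[:2] if np.ndim(d)>1 else (0,0)/' h.py
python3 - <<'E'
from h import *
o=bot.get_obs();print(o['time'],o['ee_pos'],o['tcp_rot'],o['opening'])
im,d,p=grab('wrist');cv2.imwrite('pics/w1.png',im[...,::-1]);np.savez('w1.npz',im=im,d=d,**{k:np.array(v) for k,v in p.items()})
X=world(d,p);print(-p['R'].T@p['t'],p['R'][2],(d>0).mean())
print(X[200,320],X[100,320],X[300,320],X[200,100])
E
```

```text
1.3 [0.50064513 0.24169241 0.19874021] [-1.79987958e+02 -6.92688556e-02 -1.71930396e+02] 0.04266632809605247
[0.41684748 0.22925474 0.34178198] [ 0.32333027  0.04428828 -0.94524922] 0.9959765625
[ 5.41233082e-01  2.45080800e-01 -1.55272221e-04] [4.39064105e-01 2.30844665e-01 4.31290799e-04] [0.6571978  0.26129843 0.01261642] [5.73771661e-01 1.27745211e-02 3.88293824e-04]
```

View pics/w1.png

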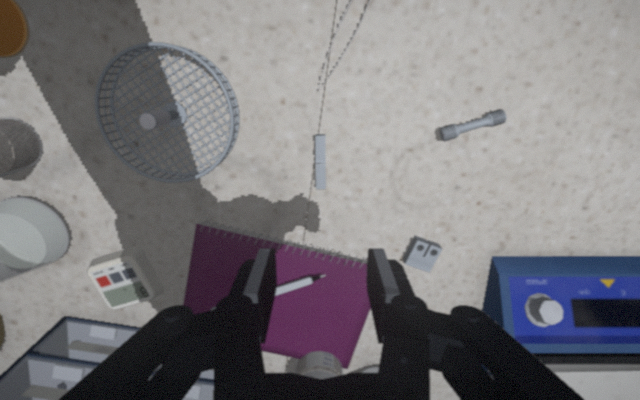

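The wrist view covers everything needed: the notched bar at (320,162), the waisted bar at (471,125), the block at (423,253), the basket centred near (170,112) and its stem top at (148,121). I'll measure all of them from this picture.

```bash
python3 - <<'E'
from h import *
f=np.load('w1.npz');d=f['d'];im=f['im'];p={k:f[k] for k in('K','k1','R','t')}
X=world(d,p)
def reg(u,v,r,z0,z1,name):
    m=np.zeros(d.shape,np.uint8);cv2.circle(m,(u,v),r,1,-1)
    m=(m>0)&(X[...,2]>z0)&(X[...,2]<z1)&(d>0)
    n,l,st,_=cv2.connectedComponentsWithStats(m.astype(np.uint8)); 
    if r<45 : m=l==1+np.argmax(st[1:,4])
    P=X[m];h=cv2.convexHull(P[:,:2].astype(np.float32))
    w,V=np.linalg.eigh(np.cov(P[:,:2].T));
    print(name,len(P),'mean',P.mean(0).round(4),'zmax',P[:,2].max().round(4),'\n  rect',np.round(np.hstack(cv2.minAreaRect(h)),4),'mec',np.round(np.hstack(cv2.minEnclosingCircle(h)),4),'axis',np.degrees(np.arctan2(V[1,1],V[0,1])).round(1))
reg(320,162,35,.008,.013,'notch top');reg(320,162,35,.005,.013,'notch')
reg(471,125,44,.005,.02,'waist');reg(423,253,26,.0105,.016,'block top');reg(423,253,26,.006,.016,'block')
reg(168,112,80,.023,.029,'rim');reg(148,121,14,.054,.062,'stem')
E
```

```text
notch top 530 mean [0.4971 0.2395 0.0103] zmax 0.0127 
  rect [0.4977 0.2395 0.0545 0.0092 8.1161] mec [0.4977 0.2394 0.0276] axis -172.1
notch 537 mean [0.4972 0.2395 0.0103] zmax 0.0127 
  rect [0.4977 0.2395 0.0545 0.0092 8.1161] mec [0.4977 0.2394 0.0276] axis -172.1
waist 801 mean [0.4405 0.3788 0.0116] zmax 0.0159 
  rect [4.41100e-01 3.79500e-01 1.44000e-02 6.04000e-02 2.53517e+01] mec [0.441  0.3794 0.0306] axis 116.0
block top 681 mean [0.5856 0.3644 0.0127] zmax 0.0149 
  rect [5.85400e-01 3.64900e-01 3.07000e-02 3.20000e-02 7.73224e+01] mec [0.5853 0.3649 0.022 ] axis 158.3
block 812 mean [0.5843 0.364  0.0119] zmax 0.0149 
  rect [5.85400e-01 3.64700e-01 3.08000e-02 3.22000e-02 7.68976e+01] mec [0.5853 0.3649 0.022 ] axis 137.4
rim 1835 mean [0.4665 0.0904 0.026 ] zmax 0.0289 
  rect [ 0.4715  0.0929  0.1248  0.1247 28.7976] mec [0.4715 0.0924 0.0632] axis 116.2
stem 262 mean [0.4711 0.0937 0.058 ] zmax 0.061 
  rect [0.4712 0.0929 0.0138 0.0139 8.3724] mec [0.4715 0.0931 0.0075] axis 97.3
```

>>> step_arm(targets=[[0.4, [-3, -2, -50], [0, 0, 0]], [0.4, [-3, -2, -100], [0, 0, 0]], [0.4, [-3, -2, -150], [0, 0, 0]], [0.4, [-3, -2, -180], [0, 0, 0]], [0.4, [-3, -2, -195], [0, 0, 0]], [0.4, [-3, -2, -195], [0, 0, 0]], [0, [-3, -2, -195], [0, 0, 0]], [0, [-3, -2, -195], [0, 0, 0]]], force=50)

```text
time: 2.15
ee_pos: [0.4989, 0.2411, 0.0068]
tcp_rot: [179.9, 0.2, -171.8]
wrist_force: [0.4, 0.4, 0.7]
opening: 0.0076
grasp_force: 49.2
```

>>> step_arm(targets=[[0, [0, 0, 0], [0, 0, 0]], [0, [0, 0, 0], [0, 0, 0]], [0, [0, 0, 0], [0, 0, 0]]])

```text
time: 2.45
ee_pos: [0.4989, 0.241, 0.0068]
tcp_rot: [179.9, 0.2, -171.8]
wrist_force: [-2.1, 1.1, 6.8]
opening: 0.0075
grasp_force: 49.2
```

>>> step_arm(targets=[[0, [0, 0, 20], [0, 0, 0]], [0, [0, 0, 60], [0, 0, 0]], [0, [0, 0, 95], [0, 0, 0]], [0, [0, 0, 95], [0, 0, 0]], [0, [0, 0, 95], [0, 0, 0]]])

```text
time: 2.95
ee_pos: [0.4984, 0.2405, 0.1008]
tcp_rot: [180.0, 0.2, -171.9]
wrist_force: [0.2, -0.4, -2.0]
opening: 0.0074
grasp_force: 48.9
```

```bash
python3 - <<'E'
from h import *
o=bot.get_obs();print(o['time'],o['ee_pos'],o['tcp_rot'],o['opening'],o['grasp_force'],o['wrist_force'])
im,d,p=grab('wrist')
X=world(d,p);cv2.imwrite('pics/w2.png',im[200:400,200:440,::-1].repeat(2,0).repeat(2,1))
m=(X[...,2]>.05)&(d>0);print(p['R'][2])
E
```

```text
2.95 [0.49842649 0.24046656 0.10080481] [ 1.79951193e+02  1.62503905e-01 -1.71859045e+02] 0.007394329430949951 48.88494282960892 [ 0.16809047 -0.38065693 -2.04284534]
[ 0.3269938   0.04623277 -0.9438949 ]
```

View pics/w2.png

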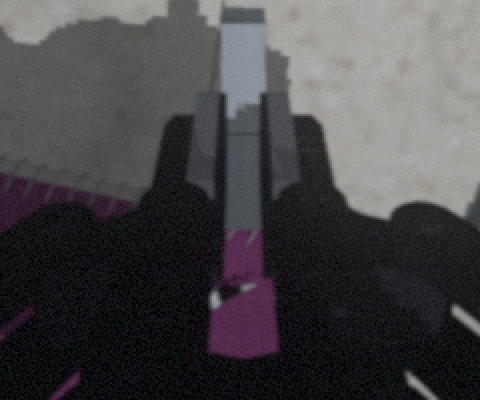

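The notched bar is held level between the pads. Next I carry it over the basket.

>>> step_arm(targets=[[0, [-6, -45, 0], [0, 0, 0]], [0, [-12, -90, 0], [0, 0, 0]], [0, [-17, -135, 0], [0, 0, 0]], [0, [-20, -165, 0], [0, 0, 0]], [0, [-22, -181, 0], [0, 0, 0]], [0, [-22, -181, 0], [0, 0, 0]], [0, [-22, -181, 0], [0, 0, 0]], [0, [-22, -181, 0], [0, 0, 0]]])

```text
time: 3.8
ee_pos: [0.4755, 0.0598, 0.0987]
tcp_rot: [180.0, -0.0, -171.8]
wrist_force: [0.0, 1.2, 0.6]
opening: 0.0074
grasp_force: 49.0
```

```bash
python3 - <<'E'
from h import *
print(bot.get_obs()['ee_pos'],bot.get_obs()['wrist_force'])
im,d,p=grab('wrist');X=world(d,p)
cv2.imwrite('pics/w3.png',im[...,::-1])
for z0,z1,r in((.023,.029,.09),(.052,.062,.03)):
    m=(X[...,2]>z0)&(X[...,2]<z1)&(d>0)&(np.hypot(X[...,0]-.4713,X[...,1]-.093)<r)
    P=X[m][:,:2]; print(len(P), cv2.minEnclosingCircle(P.astype(np.float32)) if len(P)>5 else '')
E
```

```text
[0.47547499 0.05983481 0.09872042] [0.0141356  1.22598549 0.60605066]
2599 ((0.47184306383132935, 0.09252216666936874), 0.0629681646823883)
471 ((0.4717138409614563, 0.09257696568965912), 0.007352142129093409)
```

View pics/w3.png

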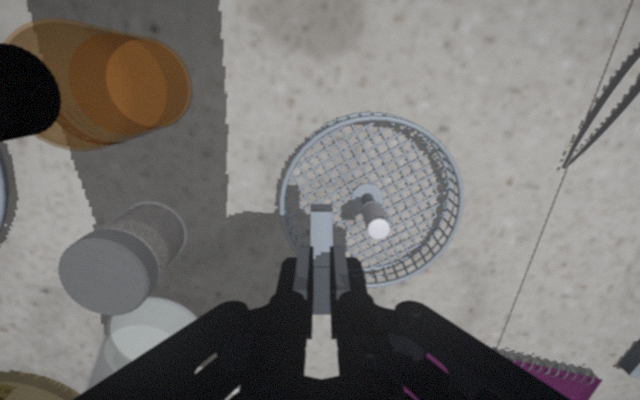

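The bar hangs over the basket's right half, between the stem top at (378,229) and the wall, with room on both sides. I'll lower it now.

>>> step_arm(targets=[[0, [0, 0, -40], [0, 0, 0]], [0, [0, 0, -65], [0, 0, 0]], [0, [0, 0, -78], [0, 0, 0]], [0, [0, 0, -86], [0, 0, 0]], [0, [0, 0, -86], [0, 0, 0]], [0, [0, 0, -86], [0, 0, 0]]])

```text
time: 4.45
ee_pos: [0.4763, 0.0595, 0.0146]
tcp_rot: [-180.0, 0.1, -171.8]
wrist_force: [-2.8, -0.6, 4.1]
opening: 0.0074
grasp_force: 53.9
```

>>> step_arm(targets=[[0, [0, 0, -3], [0, 0, 0]], [0, [0, 0, -3], [0, 0, 0]], [0.17, [0, 0, -3], [0, 0, 0]], [0.17, [0, 0, -3], [0, 0, 0]], [0.17, [0, 0, -3], [0, 0, 0]]])

```text
time: 4.95
ee_pos: [0.4775, 0.0584, 0.0139]
tcp_rot: [-179.9, 0.3, -171.9]
wrist_force: [-7.1, -11.1, 23.5]
opening: 0.0145
grasp_force: 13.0
```

>>> step_arm(targets=[[0.17, [0, 0, 15], [0, 0, 0]], [0.17, [0, 0, 40], [0, 0, 0]], [0.17, [0, 0, 80], [0, 0, 0]], [0.17, [0, 0, 80], [0, 0, 0]], [0.17, [0, 0, 80], [0, 0, 0]]])

```text
time: 5.45
ee_pos: [0.4766, 0.0595, 0.0916]
tcp_rot: [-180.0, 0.2, -171.8]
wrist_force: [0.0, 0.4, -0.2]
opening: 0.0145
grasp_force: 0.0
```

```bash
cat >> h.py <<'E'
def basket(c=(.4717,.0926)):
    im,d,p=grab('wrist');X=world(d,p);R=np.hypot(X[...,0]-c[0],X[...,1]-c[1])
    for z0,z1,r in((.023,.029,.09),(.052,.062,.03)):
        P=X[(X[...,2]>z0)&(X[...,2]<z1)&(d>0)&(R<r)][:,:2]
        if len(P)>9: print('ring',len(P),np.round(np.hstack(cv2.minEnclosingCircle(P.astype(np.float32))),4))
    m=((X[...,2]>.009)&(X[...,2]<.021)&(d>0)&(R<.053)).astype(np.uint8)
    n,l,st,_=cv2.connectedComponentsWithStats(m)
    for i in range(1,n):
        if st[i,4]>60:
            P=X[l==i];print('item',len(P),P.mean(0).round(4),P[:,2].max().round(4),np.round(np.hstack(cv2.minAreaRect(P[:,:2].astype(np.float32))),4))
    o=bot.get_obs();print(o['time'],o['ee_pos'],o['tcp_rot'],o['opening']);return im
E
python3 - <<'E'
from h import *
basket()
E
```

```text
ring 2851 [0.4727 0.0945 0.0633]
ring 514 [0.472  0.0942 0.0074]
item 1110 [0.4748 0.0581 0.0132] 0.0157 [0.4762 0.0584 0.055  0.0099 7.7741]
item 83 [0.469  0.0927 0.0149] 0.0207 [4.69900e-01 9.29000e-02 4.60000e-03 9.00000e-03 3.28336e+01]
5.5 [0.4759129  0.0593388  0.09038403] [-1.79999737e+02  4.31682302e-02 -1.71837292e+02] 0.014358308900718748
```

The notched bar is in the basket, top face at 13 mm. The basket shifted about 1.6 mm and its centre is now (0.472, 0.094). Next is the waisted bar.

>>> step_arm(targets=[[0.4, [-4, 40, 10], [0, 0, -0.14]], [0.4, [-9, 85, 10], [0, 0, -0.28]], [0.4, [-14, 130, 10], [0, 0, -0.42]], [0.4, [-19, 175, 10], [0, 0, -0.56]], [0.4, [-24, 220, 10], [0, 0, -0.7]], [0.4, [-29, 265, 10], [0, 0, -0.84]], [0.4, [-33, 300, 10], [0, 0, -0.98]], [0.4, [-35, 320, 10], [0, 0, -1.12]]])

```text
time: 6.3
ee_pos: [0.4392, 0.3817, 0.0984]
tcp_rot: [-179.9, -0.0, 123.8]
wrist_force: [0.3, -0.5, 0.3]
opening: 0.034
grasp_force: 0.0
```

>>> step_arm(targets=[[0.4, [0, 0, 0], [0, 0, -0.14]], [0.4, [0, 0, 0], [0, 0, -0.14]], [0.4, [0, 0, 0], [0, 0, -0.15]], [0.4, [0, 0, 0], [0, 0, -0.15]]])

```text
time: 6.7
ee_pos: [0.4406, 0.3786, 0.0999]
tcp_rot: [-180.0, 0.0, 115.5]
wrist_force: [-0.2, -0.4, 0.0]
opening: 0.0343
grasp_force: 0.0
```

```bash
python3 - <<'E'
from h import *
o=bot.get_obs();print(o['time'],o['ee_pos'],o['tcp_rot'],o['opening'])
im,d,p=grab('wrist');X=world(d,p)
m=((X[...,2]>.005)&(X[...,2]<.02)&(d>0)&(np.hypot(X[...,0]-.441,X[...,1]-.3795)<.045)).astype(np.uint8)
n,l,st,_=cv2.connectedComponentsWithStats(m)
P=X[l==1+np.argmax(st[1:,4])];print(len(P),cv2.minAreaRect(P[:,:2].astype(np.float32)))
E
```

```text
6.7 [0.44063297 0.3785591  0.0998728 ] [-1.79964718e+02  1.12926163e-02  1.15506960e+02] 0.03428698259141215
1279 ((0.4412452280521393, 0.3797829747200012), (0.013702292926609516, 0.06057189777493477), 26.140432357788086)
```

>>> step_arm(targets=[[0.4, [0, 1, -40], [0, 0, 0]], [0.4, [0, 1, -75], [0, 0, 0]], [0.4, [0, 1, -92], [0, 0, 0]], [0.4, [0, 1, -92], [0, 0, 0]], [0.4, [0, 1, -92], [0, 0, 0]], [0, [0, 1, -92], [0, 0, 0]], [0, [0, 1, -92], [0, 0, 0]], [0, [0, 1, -92], [0, 0, 0]]], force=50)

```text
time: 7.55
ee_pos: [0.442, 0.3812, 0.0115]
tcp_rot: [179.7, -0.1, 115.4]
wrist_force: [-1.1, -2.5, 10.1]
opening: -0.0001
grasp_force: 4.5
```

>>> step_arm(targets=[[0, [0, 0, 0], [0, 0, 0]], [0, [0, 0, 0], [0, 0, 0]], [0, [0, 0, 20], [0, 0, 0]], [0, [0, 0, 60], [0, 0, 0]], [0, [0, 0, 92], [0, 0, 0]], [0, [0, 0, 92], [0, 0, 0]], [0, [0, 0, 92], [0, 0, 0]]])

```text
time: 8.25
ee_pos: [0.4412, 0.3806, 0.1016]
tcp_rot: [179.9, -0.0, 115.4]
wrist_force: [0.1, 0.3, 0.0]
opening: -0.0
grasp_force: 0.0
```

```bash
python3 - <<'E'
from h import *
o=bot.get_obs();print(o['time'],o['ee_pos'],o['tcp_rot'],o['opening'])
im,d,p=grab('wrist');X=world(d,p)
m=((X[...,2]>.05)&(X[...,2]<.13)&(d>0)).astype(np.uint8)
R=np.hypot(X[...,0]-o['ee_pos'][0],X[...,1]-o['ee_pos'][1])
a=np.radians(115.5);T=(X[...,0]-o['ee_pos'][0])*np.cos(a)+(X[...,1]-o['ee_pos'][1])*np.sin(a)
S=-(X[...,0]-o['ee_pos'][0])*np.sin(a)+(X[...,1]-o['ee_pos'][1])*np.cos(a)
m=(X[...,2]>.06)&(R<.045)&(np.abs(T)>.014)&(np.abs(S)<.009)&(d>0)
P=X[m];print(len(P),T[m].min(),T[m].max(),P[:,2].min(),P[:,2].max())
for lo in np.arange(-.04,.04,.008):
    k=m&(T>lo)&(T<lo+.008)
    if k.sum()>5:print(round(lo,3),k.sum(),X[k][:,2].max().round(4),X[k][:,2].mean().round(4))
E
```

```text
8.25 [0.44115024 0.3806094  0.10155248] [ 1.79861211e+02 -3.73414197e-02  1.15402385e+02] -2.8152280837009874e-05
2441 0.014005269236989436 0.01805817976120343 0.16566153495281868 0.18953349158419486
0.008 536 0.188 0.1774
0.016 1905 0.1895 0.1787
```

The grasp missed because the fingers closed just above the 9 mm waist. I'll check where the bar lies now, then go lower.

>>> step_arm(targets=[[0.4, [0, 0, 0], [0, 0, 0]], [0.4, [0, 0, 0], [0, 0, 0]], [0.4, [0, 0, 0], [0, 0, 0]]])

```text
time: 8.6
ee_pos: [0.4403, 0.3799, 0.0995]
tcp_rot: [-179.9, 0.0, 115.4]
wrist_force: [0.4, 0.1, -0.2]
opening: 0.0342
grasp_force: 0.0
```

```bash
python3 - <<'E'
from h import *
o=bot.get_obs();print(o['time'],o['ee_pos'],o['tcp_rot'],o['opening'])
im,d,p=grab('wrist');X=world(d,p)
m=((X[...,2]>.005)&(X[...,2]<.02)&(d>0)&(np.hypot(X[...,0]-.441,X[...,1]-.3795)<.045)).astype(np.uint8)
n,l,st,_=cv2.connectedComponentsWithStats(m)
P=X[l==1+np.argmax(st[1:,4])];print(len(P),cv2.minAreaRect(P[:,:2].astype(np.float32)))
E
```

```text
8.6 [0.44034874 0.37991146 0.09945389] [-1.79927485e+02  2.02268555e-02  1.15396080e+02] 0.034208769119847646
1280 ((0.44103360176086426, 0.3800197243690491), (0.014370158314704895, 0.06010797619819641), 25.87399673461914)
```

Bar undisturbed. I'll descend in two stages and read the pose before closing.

>>> step_arm(targets=[[0.25, [0, 0, -45], [0, 0, 0]], [0.25, [0, 0, -80], [0, 0, 0]], [0.25, [0, 0, -94], [0, 0, 0]], [0.25, [0, 0, -97], [0, 0, 0]], [0.25, [0, 0, -97], [0, 0, 0]], [0.25, [0, 0, -97], [0, 0, 0]]])

```text
time: 9.25
ee_pos: [0.4415, 0.3809, 0.0053]
tcp_rot: [179.8, -0.0, 115.4]
wrist_force: [0.1, 0.4, 0.0]
opening: 0.0216
grasp_force: 0.0
```

>>> step_arm(targets=[[0, [0, 0, 0], [0, 0, 0]], [0, [0, 0, 0], [0, 0, 0]], [0, [0, 0, 0], [0, 0, 0]], [0, [0, 0, 0], [0, 0, 0]]])

```text
time: 9.65
ee_pos: [0.4415, 0.3809, 0.0052]
tcp_rot: [179.8, -0.0, 115.4]
wrist_force: [-1.1, -0.7, 7.1]
opening: 0.0068
grasp_force: 49.0
```

>>> step_arm(targets=[[0, [0, 0, 20], [0, 0, 0]], [0, [0, 0, 60], [0, 0, 0]], [0, [4, -20, 95], [0, 0, 0]], [0, [13, -60, 95], [0, 0, 0]], [0, [23, -105, 95], [0, 0, 0]], [0, [33, -150, 95], [0, 0, 0]], [0, [43, -195, 95], [0, 0, 0]], [0, [52, -235, 95], [0, 0, 0]]])

```text
time: 10.45
ee_pos: [0.493, 0.1432, 0.0992]
tcp_rot: [179.9, 0.0, 115.4]
wrist_force: [0.8, 1.0, 0.0]
opening: 0.0064
grasp_force: 49.1
```

>>> step_arm(targets=[[0, [6, -24, 0], [0, 0, 0]], [0, [9, -37, 0], [0, 0, 0]], [0, [9, -37, 0], [0, 0, 0]], [0, [9, -37, 0], [0, 0, 0]]])

```text
time: 10.85
ee_pos: [0.5016, 0.1088, 0.0985]
tcp_rot: [180.0, -0.0, 115.4]
wrist_force: [0.7, 0.0, -1.0]
opening: 0.0063
grasp_force: 49.1
```

```bash
python3 - <<'E'
from h import *
im=basket((.4722,.0943));cv2.imwrite('pics/w4.png',im[...,::-1])
E
```

```text
ring 2633 [0.4721 0.0945 0.0629]
ring 468 [0.4725 0.0945 0.0072]
item 74 [0.472  0.0981 0.0147] 0.021 [4.72300e-01 9.73000e-02 3.90000e-03 8.80000e-03 8.88535e+01]
item 1048 [0.4759 0.0593 0.013 ] 0.0156 [0.4766 0.0586 0.0548 0.0112 8.218 ]
10.9 [0.50152228 0.10911536 0.09839639] [ 1.79988986e+02 -1.71414633e-02  1.15438792e+02] 0.006227047937735365
```

View pics/w4.png

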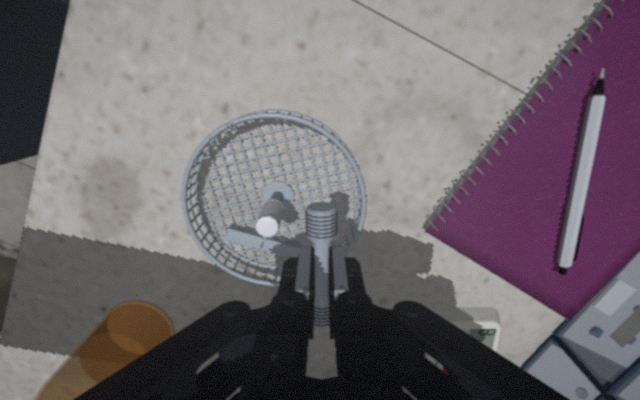

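The waisted bar is held level over the basket, clear of the stem at (267,227), with the notched bar at (248,240). I'll lower it.

>>> step_arm(targets=[[0, [1, 0, -40], [0, 0, 0]], [0, [1, 0, -65], [0, 0, 0]], [0, [1, 0, -78], [0, 0, 0]], [0, [1, 0, -88], [0, 0, 0]], [0, [1, 0, -88], [0, 0, 0]], [0, [1, 0, -88], [0, 0, 0]]])

```text
time: 11.5
ee_pos: [0.505, 0.1096, 0.0132]
tcp_rot: [179.7, 0.1, 115.5]
wrist_force: [3.2, 2.9, 8.8]
opening: 0.006
grasp_force: 57.0
```

>>> step_arm(targets=[[0, [-2, -1, 0], [0, 0, 0]], [0, [-2, -1, 0], [0, 0, 0]], [0.15, [-2, -1, 0], [0, 0, 0]], [0.15, [-2, -1, 0], [0, 0, 0]], [0.15, [-2, -1, 0], [0, 0, 0]]])

```text
time: 12.0
ee_pos: [0.5038, 0.1088, 0.0136]
tcp_rot: [179.6, 0.1, 115.5]
wrist_force: [5.9, 3.4, 9.4]
opening: 0.0128
grasp_force: 5.7
```

>>> step_arm(targets=[[0.15, [-2, -1, 15], [0, 0, 0]], [0.15, [-2, -1, 40], [0, 0, 0]], [0.15, [-2, -1, 88], [0, 0, 0]], [0.15, [-2, -1, 88], [0, 0, 0]], [0.15, [-2, -1, 88], [0, 0, 0]]])

```text
time: 12.5
ee_pos: [0.4995, 0.1067, 0.1005]
tcp_rot: [179.8, 0.0, 115.4]
wrist_force: [-0.4, 0.1, -1.9]
opening: 0.0126
grasp_force: 0.0
```

```bash
python3 - <<'E'
from h import *
basket((.4722,.0943))
E
```

```text
ring 2708 [0.4679 0.0921 0.0629]
ring 468 [0.4682 0.0924 0.0075]
item 1322 [0.5023 0.1092 0.0149] 0.0198 [5.03100e-01 1.07500e-01 1.41000e-02 6.05000e-02 2.52899e+01]
item 71 [0.4677 0.0958 0.0146] 0.0206 [4.6760e-01 9.5200e-02 8.8000e-03 3.9000e-03 6.7689e+00]
item 1014 [0.4712 0.057  0.013 ] 0.0156 [0.4722 0.0565 0.0546 0.0112 7.8956]
12.55 [0.49873349 0.10648537 0.09896813] [1.79945789e+02 1.44561544e-02 1.15422265e+02] 0.012885051503149943
```

The waisted bar is in. The basket slid about 4 mm, to centre (0.468, 0.092), which is harmless. Now the block.

>>> step_arm(targets=[[0.55, [13, 37, 0], [0, 0, 0.14]], [0.55, [28, 80, 0], [0, 0, 0.28]], [0.55, [43, 125, 0], [0, 0, 0.42]], [0.55, [58, 170, 0], [0, 0, 0.56]], [0.55, [72, 213, 0], [0, 0, 0.7]], [0.55, [82, 243, 0], [0, 0, 0.84]], [0.55, [87, 258, 0], [0, 0, 0.9]], [0.55, [87, 258, 0], [0, 0, 0.9]]])

```text
time: 13.35
ee_pos: [0.5849, 0.3659, 0.0959]
tcp_rot: [-179.9, -0.1, 167.1]
wrist_force: [-0.5, -0.1, -0.5]
opening: 0.047
grasp_force: 0.0
```

>>> step_arm(targets=[[0.55, [0, 0, 0], [0, 0, 0]], [0.55, [0, 0, 0], [0, 0, 0]]])

```text
time: 13.55
ee_pos: [0.5852, 0.3631, 0.0979]
tcp_rot: [-180.0, -0.0, 166.8]
wrist_force: [0.1, 0.8, 0.8]
opening: 0.047
grasp_force: 0.0
```

```bash
python3 - <<'E'
from h import *
o=bot.get_obs();print(o['time'],o['ee_pos'],o['tcp_rot'],o['opening'])
im,d,p=grab('wrist');X=world(d,p)
m=((X[...,2]>.0105)&(X[...,2]<.02)&(d>0)&(np.hypot(X[...,0]-.585,X[...,1]-.365)<.035)).astype(np.uint8)
n,l,st,_=cv2.connectedComponentsWithStats(m)
P=X[l==1+np.argmax(st[1:,4])];print(len(P),cv2.minAreaRect(P[:,:2].astype(np.float32)))
k=(X[...,1]>.395)&(X[...,1]<.5)&(X[...,2]>.02)&(X[...,2]<.12)&(X[...,0]>.5);print(k.sum(),X[k].min(0) if k.any() else '')
E
```

```text
13.55 [0.58523214 0.36309435 0.09792848] [-1.79950753e+02 -3.98708515e-02  1.66842839e+02] 0.046967287733653905
1564 ((0.5850650668144226, 0.36504361033439636), (0.02988673932850361, 0.03169997036457062), 77.57342529296875)
22206 [0.57248613 0.3950026  0.02000323]
```

>>> step_arm(targets=[[0.55, [0, 1, -45], [0, 0, 0]], [0.55, [0, 1, -80], [0, 0, 0]], [0.55, [0, 1, -92], [0, 0, 0]], [0.55, [0, 1, -95], [0, 0, 0]], [0.55, [0, 1, -95], [0, 0, 0]], [0.55, [0, 1, -95], [0, 0, 0]]])

```text
time: 14.2
ee_pos: [0.5867, 0.3656, 0.0057]
tcp_rot: [179.9, 0.1, 166.9]
wrist_force: [-0.2, -1.0, 1.1]
opening: 0.0469
grasp_force: 0.0
```

>>> step_arm(targets=[[0, [0, 0, 0], [0, 0, 0]], [0, [0, 0, 0], [0, 0, 0]], [0, [0, 0, 0], [0, 0, 0]], [0, [0, 0, 0], [0, 0, 0]]])

```text
time: 14.6
ee_pos: [0.5866, 0.3657, 0.0054]
tcp_rot: [179.9, 0.1, 167.0]
wrist_force: [-0.4, -0.5, 5.6]
opening: 0.0282
grasp_force: 50.0
```

>>> step_arm(targets=[[0, [0, 0, 20], [0, 0, 0]], [0, [0, 0, 60], [0, 0, 0]], [0, [-10, -18, 95], [0, 0, 0]], [0, [-30, -55, 95], [0, 0, -0.05]], [0, [-53, -97, 95], [0, 0, -0.1]], [0, [-75, -137, 95], [0, 0, -0.15]], [0, [-97, -178, 95], [0, 0, -0.2]], [0, [-117, -214, 95], [0, 0, -0.25]]])

```text
time: 15.4
ee_pos: [0.4675, 0.1496, 0.0988]
tcp_rot: [180.0, 0.0, 152.5]
wrist_force: [-0.0, -1.2, -1.3]
opening: 0.0279
grasp_force: 49.7
```

>>> step_arm(targets=[[0, [-17, -31, 0], [0, 0, -0.05]], [0, [-25, -46, 0], [0, 0, -0.05]], [0, [-25, -46, 0], [0, 0, -0.05]], [0, [-25, -46, 0], [0, 0, -0.05]]])

```text
time: 15.8
ee_pos: [0.4444, 0.1056, 0.0988]
tcp_rot: [179.9, 0.1, 149.8]
wrist_force: [0.2, 0.3, -0.6]
opening: 0.0283
grasp_force: 49.7
```

```bash
python3 - <<'E'
from h import *
im=basket((.468,.0922));cv2.imwrite('pics/w5.png',im[...,::-1])
E
```

```text
ring 2263 [0.4678 0.092  0.063 ]
ring 20 [0.4614 0.0945 0.0013]
item 488 [0.4924 0.126  0.015 ] 0.0185 [4.95000e-01 1.24100e-01 1.44000e-02 2.36000e-02 2.70943e+01]
item 329 [0.4528 0.054  0.013 ] 0.0152 [0.4546 0.0539 0.0197 0.0104 7.1595]
15.85 [0.44440172 0.10588518 0.09855734] [1.79951922e+02 2.84876804e-02 1.49827410e+02] 0.028302014768770388
```

View pics/w5.png

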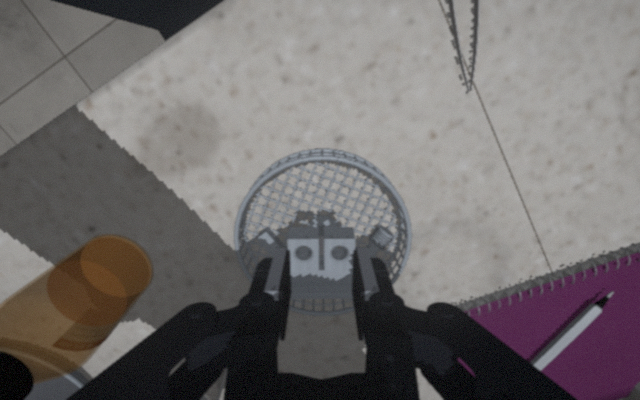

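The block is over the free sector, with the bar ends at (262,240) and (383,237) to either side. I'll lower it.

>>> step_arm(targets=[[0, [-1, 0, -40], [0, 0, 0]], [0, [-1, 0, -65], [0, 0, 0]], [0, [-1, 0, -78], [0, 0, 0]], [0, [-1, 0, -87], [0, 0, 0]], [0, [-1, 0, -87], [0, 0, 0]], [0, [-1, 0, -87], [0, 0, 0]]])

```text
time: 16.45
ee_pos: [0.4433, 0.1055, 0.0122]
tcp_rot: [180.0, 0.0, 149.8]
wrist_force: [2.0, 0.9, -0.4]
opening: 0.0283
grasp_force: 49.7
```

>>> step_arm(targets=[[0, [0, 0, -2], [0, 0, 0]], [0.4, [0, 0, -2], [0, 0, 0]], [0.4, [0, 0, -2], [0, 0, 0]], [0.4, [0, 0, -2], [0, 0, 0]]])

```text
time: 16.85
ee_pos: [0.4429, 0.1052, 0.0097]
tcp_rot: [180.0, 0.0, 149.8]
wrist_force: [0.7, 0.2, 0.8]
opening: 0.0342
grasp_force: 0.0
```

>>> step_arm(targets=[[0.4, [0, 0, 15], [0, 0, 0]], [0.4, [0, 0, 50], [0, 0, 0]], [0.4, [0, 0, 95], [0, 0, 0]], [0.4, [-40, 20, 105], [0, 0, 0]], [0.4, [-40, 20, 105], [0, 0, 0]], [0.4, [-40, 20, 105], [0, 0, 0]]])

```text
time: 17.45
ee_pos: [0.4027, 0.1255, 0.1149]
tcp_rot: [179.9, 0.1, 149.8]
wrist_force: [-0.4, -0.2, -0.1]
opening: 0.0345
grasp_force: 0.0
```

```bash
python3 - <<'E'
from h import *
im=basket((.468,.0922));cv2.imwrite('pics/w6.png',im[...,::-1])
E
```

```text
ring 1481 [0.4678 0.0917 0.0634]
ring 342 [0.4675 0.0924 0.0074]
item 1361 [0.4415 0.1055 0.0155] 0.018 [4.42300e-01 1.05000e-01 3.01000e-02 3.26000e-02 5.97437e+01]
item 90 [0.4649 0.0938 0.0149] 0.021 [4.65200e-01 9.36000e-02 8.40000e-03 4.10000e-03 6.21658e+01]
item 536 [0.4795 0.0584 0.013 ] 0.0153 [0.4782 0.0571 0.0432 0.0109 8.317 ]
item 410 [0.5088 0.091  0.0148] 0.0192 [5.10100e-01 9.31000e-02 1.39000e-02 2.91000e-02 1.66956e+01]
17.5 [0.40279516 0.12518705 0.11423828] [1.79979400e+02 3.19154490e-02 1.49807802e+02] 0.03428269729488702
```

View pics/w6.png

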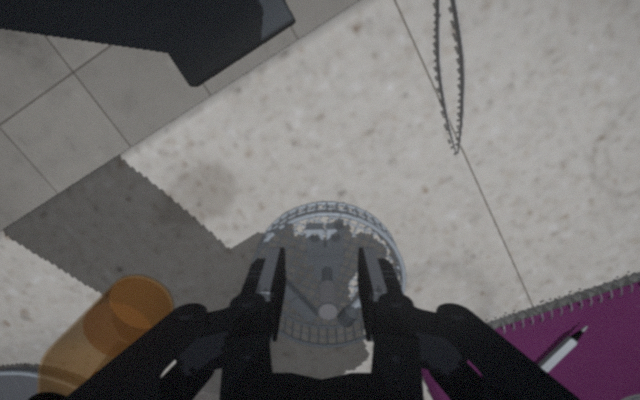

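All three pieces lie in the basket and clear of each other: block top at 15.5 mm, notched bar at 13 mm, waisted bar at about 17 mm, and the stem at (0.4677, 0.0922). Now the stem.

>>> step_arm(targets=[[0.5, [33, -17, 0], [0, 0, 0]], [0.5, [65, -33, 0], [0, 0, 0]], [0.5, [65, -33, 0], [0, 0, 0]], [0.5, [65, -33, -30], [0, 0, 0]], [0.5, [65, -33, -30], [0, 0, 0]]])

```text
time: 18.0
ee_pos: [0.4658, 0.0913, 0.0803]
tcp_rot: [-179.7, -0.3, 149.7]
wrist_force: [-0.2, 0.3, 0.5]
opening: 0.0427
grasp_force: 0.0
```

>>> step_arm(targets=[[0.5, [-1, 0, -25], [0, 0, 0]], [0.5, [-1, 0, -45], [0, 0, 0]], [0.5, [-1, 0, -59], [0, 0, 0]], [0.5, [-1, 0, -59], [0, 0, 0]], [0.5, [-1, 0, -59], [0, 0, 0]]])

```text
time: 18.5
ee_pos: [0.4668, 0.0922, 0.026]
tcp_rot: [180.0, 0.0, 149.8]
wrist_force: [-0.1, -0.3, -0.1]
opening: 0.0428
grasp_force: 0.0
```

>>> step_arm(targets=[[0.25, [0, 0, 0], [0, 0, 0]], [0.25, [0, 0, 0], [0, 0, 0]], [0, [0, 0, 0], [0, 0, 0]], [0, [0, 0, 0], [0, 0, 0]], [0, [0, 0, 0], [0, 0, 0]], [0, [0, 0, 0], [0, 0, 0]]], force=80)

```text
time: 19.1
ee_pos: [0.4672, 0.0923, 0.0264]
tcp_rot: [179.9, 0.1, 149.8]
wrist_force: [-0.6, 0.7, 6.0]
opening: 0.0112
grasp_force: 77.9
```

>>> step_arm(targets=[[0, [0, 0, 5], [0, 0, 0]], [0, [0, 0, 20], [0, 0, 0]], [0, [0, 0, 45], [0, 0, 0]], [0, [0, 0, 75], [0, 0, 0]], [0, [0, 0, 110], [0, 0, 0]], [0, [0, 0, 145], [0, 0, 0]], [0, [0, 0, 165], [0, 0, 0]], [0, [0, 0, 175], [0, 0, 0]]])

```text
time: 19.9
ee_pos: [0.467, 0.0922, 0.2022]
tcp_rot: [179.9, 0.1, 149.8]
wrist_force: [-0.1, 0.1, -4.1]
opening: 0.0119
grasp_force: 78.1
```

>>> step_arm(targets=[[0, [0, 0, 0], [0, 0, 0]], [0, [0, 0, 0], [0, 0, 0]]])

```text
time: 20.1
ee_pos: [0.4663, 0.0921, 0.199]
tcp_rot: [-179.9, -0.1, 149.8]
wrist_force: [0.2, -0.6, -4.8]
opening: 0.0116
grasp_force: 78.1
```

```bash
cat >> h.py <<'E'
def held(off):
    """basket rim plane fit; off = TCP z above underside"""
    o=bot.get_obs();e=o['ee_pos'];im,d,p=grab('wrist');X=world(d,p);zr=e[2]-off+.026
    R=np.hypot(X[...,0]-e[0],X[...,1]-e[1])
    m=(abs(X[...,2]-zr)<.006)&(R>.056)&(R<.07)&(d>0);P=X[m]
    s=np.linalg.lstsq(np.c_[P[:,:2]-e[:2],np.ones(len(P))],P[:,2],rcond=None)[0]
    print(o['time'],e,o['tcp_rot'],o['opening'],o['grasp_force'],o['wrist_force']);print('rim',len(P),'tilt deg',np.degrees(s[:2]).round(2),'z',s[2],np.round(np.hstack(cv2.minEnclosingCircle(P[:,:2].astype(np.float32))),4))
    return im,d,X
E
python3 - <<'E'
from h import *
held(.026)
im,d,p=grab('top');X=world(d,p)
P=X[(X[...,2]>.12)&(X[...,2]<.136)&(d>0)&(np.hypot(X[...,0]-.4912,X[...,1]+.2535)<.1)];
print('dewar',len(P),cv2.minEnclosingCircle(P[:,:2].astype(np.float32)))
E
```

```text
20.1 [0.46625937 0.09208865 0.19899112] [-1.79931328e+02 -7.55660466e-02  1.49774390e+02] 0.01161002054697566 78.08211922645569 [ 0.22174474 -0.60487579 -4.80295956]
rim 4491 tilt deg [-0.41  0.08] z 0.1983382246121494 [0.4663 0.091  0.0629]
dewar 1334 ((0.4912501871585846, -0.2559153437614441), 0.09290605038404465)
```

The basket is held level at tilt under 0.5° and its underside is at about 172 mm. Carry it over.

>>> step_arm(targets=[[0, [1, -10, 0], [0, 0, 0]], [0, [3, -30, 0], [0, 0, 0]], [0, [5, -60, 0], [0, 0, 0]], [0, [8, -95, 0], [0, 0, 0]], [0, [10, -130, 0], [0, 0, 0]], [0, [13, -165, 0], [0, 0, 0]], [0, [15, -195, 0], [0, 0, 0]], [0, [17, -220, 0], [0, 0, 0]]])

```text
time: 21.0
ee_pos: [0.483, -0.1301, 0.1996]
tcp_rot: [-180.0, -0.0, 149.7]
wrist_force: [0.2, -0.2, -3.5]
opening: 0.012
grasp_force: 78.2
```

>>> step_arm(targets=[[0, [1, -15, 0], [0, 0, 0]], [0, [1, -20, 0], [0, 0, 0]], [0, [1, -20, 0], [0, 0, 0]]])

```text
time: 21.3
ee_pos: [0.4844, -0.148, 0.1999]
tcp_rot: [-180.0, -0.0, 149.7]
wrist_force: [0.2, 0.5, -3.6]
opening: 0.0117
grasp_force: 78.2
```

```bash
cat >> h.py <<'E'
def dewar(X,d,c=(.491,-.2545)):
    # rim band 77..93 mm: fit centre of annulus from points
    from scipy.optimize import least_squares
    P=X[(abs(X[...,2]-.13)<.005)&(d>0)&(np.hypot(X[...,0]-c[0],X[...,1]-c[1])<.1)][:,:2]
    def cost(q):
        r=np.hypot(*(P-q).T);return np.maximum(0,.077-r)+np.maximum(0,r-.093)
    s=least_squares(cost,c,loss='soft_l1',f_scale=.001);r=np.hypot(*(P-s.x).T)
    a=np.degrees(np.arctan2(*(P-s.x).T[::-1]))
    print('dewar',len(P),s.x.round(4),np.percentile(r,[1,50,99]).round(4),np.histogram(a,12,(-180,180))[0])
E
python3 - <<'E'
from h import *
im,d,X=held(.0262)
dewar(X,d)
f=np.load('top0.npz');p={k:f[k] for k in('K','k1','R','t')};dewar(world(f['d'],p),f['d'])
cv2.imwrite('pics/w7.png',im[...,::-1])
E
```

```text
21.3 [ 0.48438023 -0.14803964  0.19994933] [-1.79999414e+02 -4.57862594e-02  1.49726211e+02] 0.011740845057582024 78.22395443916321 [ 0.20465352  0.53736156 -3.59129714]
rim 4492 tilt deg [-0.35  0.12] z 0.19929923004377068 [ 0.4845 -0.1491  0.063 ]
dewar 7912 [ 0.4922 -0.2578] [0.0764 0.084  0.0922] [1326 1165 1077  609   41    0    1   43   90  817 1156 1587]
dewar 1221 [ 0.4919 -0.2572] [0.0755 0.0833 0.0916] [103  98  84  84  99 101  99 108 113 117 106 109]
```

>>> step_arm(targets=[[0, [1, -10, 0], [0, 0, 0]], [0, [2, -30, 0], [0, 0, 0]], [0, [4, -55, 0], [0, 0, 0]], [0, [5, -80, 0], [0, 0, 0]], [0, [7, -98, 0], [0, 0, 0]], [0, [7, -108, 0], [0, 0, 0]], [0, [7, -108, 0], [0, 0, 0]], [0, [7, -108, 0], [0, 0, 0]]])

```text
time: 22.15
ee_pos: [0.4916, -0.2553, 0.2002]
tcp_rot: [180.0, -0.0, 149.8]
wrist_force: [-0.1, 0.4, -3.9]
opening: 0.0116
grasp_force: 78.3
```

```bash
python3 - <<'E'
from h import *
im,d,X=held(.0262)
dewar(X,d,(.492,-.2575))
cv2.imwrite('pics/w8.png',im[...,::-1])
# relative check in the top view: basket rim & dewar rim
im,d,p=grab('top');X=world(d,p)
e=bot.get_obs()['ee_pos'];dewar(X,d,(.4915,-.256))
P=X[(abs(X[...,2]-.2)<.008)&(d>0)&(np.hypot(X[...,0]-e[0],X[...,1]-e[1])<.07)];print(len(P),cv2.minEnclosingCircle(P[:,:2].astype(np.float32)))
E
```

```text
22.15 [ 0.49161561 -0.25532645  0.2002386 ] [ 1.79981128e+02 -2.60741823e-02  1.49777097e+02] 0.011647483837676756 78.28713297843933 [-0.12642696  0.35944482 -3.90693925]
rim 4496 tilt deg [-0.33  0.12] z 0.19954926528545025 [ 0.4917 -0.2563  0.0628]
dewar 11544 [ 0.4918 -0.2588] [0.0762 0.0841 0.0918] [1746 1324  385  530   23   17  359  290 1177 1733 1971 1989]
dewar 989 [ 0.4919 -0.2579] [0.0756 0.0841 0.0922] [ 98  73   0   0  50  97 105 106 116 121 113 110]
199 ((0.4923831522464752, -0.2541791498661041), 0.06276261061429977)
```

View pics/w8.png

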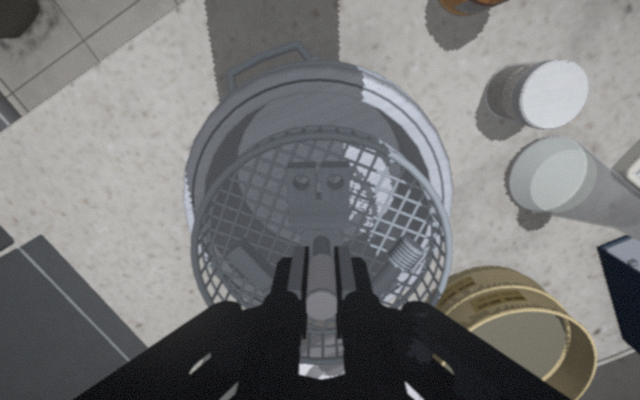

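The basket sits over the dewar mouth with all three pieces inside and clear of the rim. It needs about 3 mm more toward −y and then 20 mm lower.

>>> step_arm(targets=[[0, [0, -3, -3], [0, 0, 0]], [0, [0, -3, -9], [0, 0, 0]], [0, [0, -3, -15], [0, 0, 0]], [0, [0, -3, -19], [0, 0, 0]], [0, [0, -3, -20], [0, 0, 0]], [0, [0, -3, -20], [0, 0, 0]], [0, [0, -3, -20], [0, 0, 0]], [0, [0, -3, -20], [0, 0, 0]]])

```text
time: 23.05
ee_pos: [0.4917, -0.2589, 0.1806]
tcp_rot: [180.0, 0.0, 149.8]
wrist_force: [-0.2, -0.3, -4.0]
opening: 0.0117
grasp_force: 78.3
```

```bash
python3 - <<'E'
from h import *
im,d,X=held(.0265)
dewar(X,d,(.4918,-.2585))
E
```

```text
23.05 [ 0.49173869 -0.25891776  0.18057703] [1.79998071e+02 2.73359143e-02 1.49771324e+02] 0.011707351109084153 78.2889997959137 [-0.23049507 -0.27610619 -3.98865851]
rim 4515 tilt deg [-0.34  0.13] z 0.1798408841172313 [ 0.4917 -0.2601  0.063 ]
dewar 14482 [ 0.4914 -0.2589] [0.0761 0.0837 0.0915] [2088 1621  576  377  129  105  354  674 1657 2086 2419 2396]
```

Centred to about 1 mm and level, with the underside about 24 mm above the rim. Handing in.

```bash
python3 -c "
from workcell import bot
print(bot.job_done())"
```

```text
the job is handed in; nothing more can be done
None
```

The job is handed in at about 23 s: all three test pieces are in the basket, which is held level (tilt under 0.5°) about 24 mm above the dewar's rim and centred to about 1 mm; the first grasp of the waisted bar missed and was repeated, and the basket slid about 4 mm while being loaded.

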